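# Put three forming tools back on their own rests

## Task

The three steel forming tools on the jeweller's bench stand on one another's wooden rests: put each in the middle of the rest of its own shape (domed round stake on the round one, square doming block on the square one, two-horned anvil on the long one), the block square with its rest and the anvil lengthwise along its rest. Park one of them on the middle of the free black rubber mat on the way to make room. Set everything down gently and upright, let go, and leave the tin, the mallet and the pliers where they are.

Things in the scene. Friction and masses are not known exactly. Their poses are not given: they have to be found in the camera images.
- stake: Domed round stake: bright steel cylinder of diameter 50 mm, straight-sided up to 40 mm, with a domed top, 58 mm high in all; 0.55 to 0.95 kg. Starts upright on the square rest. Origin: centre of its underside; z up.
- block: Square doming block: bright steel cube, 46 mm in each direction, with round dark hollows in its top and sides; 0.55 to 0.95 kg. Starts upright on the long rest. Origin: centre of its underside; x and y square to its side faces, z up.
- anvil: Two-horned anvil, 112 mm long, 56 high, 0.55-0.95 kg. Dark foot 64 x 44 mm (x, y), 12 high; waist 36 x 26 mm up to 32 mm; body 56 x 30 mm at 32 to 56 mm height, to grip across its 30 mm; pointed horn to +x, square horn (22 wide, 44 to 56 mm height) to -x, each ending 56 mm from the middle. Starts upright on the round rest. Origin: centre of the foot's underside; x along the horns, z up.
- round_rest: Rest of the stake: flat round wooden board of diameter 92 mm, 12 mm thick, without a rim, fixed to the bench. Origin: centre of its underside on the bench top; z up.
- square_rest: Rest of the block: flat square wooden board, 84 x 84 mm, 12 mm thick, without a rim, fixed to the bench. Origin: centre of its underside on the bench top; x and y square to its sides.
- long_rest: Rest of the anvil: flat oblong wooden board, 130 x 66 mm (x, y), 12 mm thick, without a rim, fixed to the bench. Origin: centre of its underside on the bench top; x along its length.
- mat: Free parking place: black rubber mat, 100 x 100 mm, 6 mm thick, fixed to the bench, empty at the start. Origin: centre of its underside on the bench top.
- tin: Bystander: closed aluminium tin, diameter 60 mm, 65 mm high, loose, standing among the rests. Origin: centre of its underside.
- mallet: Bystander: dark wooden mallet lying at the right of the bench, loose; head diameter 64 mm, 105 mm long along y, the handle 210 mm to +x. Origin: on the bench under the middle of the head.
- pliers: Bystander: pliers with red handles lying at the left of the bench, loose, 140 mm long along x, 15 mm high. Origin: on the bench under the pivot.
Things that resemble listed ones, but are neither listed nor needed, are in the scene too. What is shaped like the anvil but blue, pink or purple is not meant.

How it is judged:
By the outcome, as a careful person would: the job done as asked, in the order asked, and still so for the second after the job is handed in, with the robot touching nothing.
It also fails if it takes over 122 s, if anything falls off the work surface, if the arm or the gripper's body presses on something with over 40 N, if the wrist force passes 120 N, or if a joint passes its speed limit or range.

## Robot

A 6-joint arm with a two-finger parallel gripper is mounted at the origin on the work surface. World frame = base frame: x ahead of the robot, y to its left, z up, the work surface at z = 0. Lengths are in m, angles in rad, forces in N, time in s.
With the tool pointing down it reaches from about 0.3 to 0.875 m from the base axis. Payload 6.4 kg.
Tool frame: the origin (TCP) lies between the finger pads, 19 mm behind the fingertips; this is the grasp point; z points along the fingers, y is the line along which they close (so a half turn about z gives the same grasp; the last joint's range is limited). The gripper opens to 85 mm and grips with 20 to 120 N. Pads are 22 mm wide; open, the fingers measure 114 mm over their backs; the gripper's body (76 mm by 85 mm) begins 54 mm behind the grasp point. The pads swing forward as they close: fully open they stand 13 mm farther back than shut.
Start: joints at [-1.441, 0.181, 1.607, -0, 1.354, -0.206], TCP at [0.189, -0.543, 0.25] pointing down, gripper open.
Joint ranges: [-2.99, 2.99], [-0.89, 2.07], [0.3, 2.58], [-1.14, 4.28], [0, 2.63], [-3.12, 3.12]. Speed limits (rad/s): [2.57, 2.57, 3.01, 3.14, 3.14, 3.14].

## Interface

Orientations are given as a 3x3 rotation matrix whose columns are the frame's x, y, z axes.
In Python, from bench import monitor, optics, order gives the robot as it stands.
- The arm moves only by the tool move_arm, never from a script. Its argument "plan" is a list of rows, each a list of 3 entries, a list of its own where there are three numbers: the shift along the world's x, y, z in m, then the turn, a rotation vector about the world's x, y, z in rad, then the opening, from 0 (shut) to 1 (fully open). In form: [[[x, y, z], [wx, wy, wz], jaw], ...]. A call has 1 to 12 rows; each row shifts and turns the commanded pose from where the row before left it; what a row does not reach is not made up. A row lasts 1/8 s, in which the tool goes at most 62.5 mm and 10.7 degrees, less where a joint would pass 70% of its speed; a pose out of reach is approached as far as the arm can. A call with a gripper value outside its range is refused whole. The fingers move at their own pace and stop on an object; "force" is the grip in N (left out, the last holds). Time passes only in rows, so rows that do not move let the fingers close. It gives the time, the measured TCP pose, the force, the opening and the grip force at its end, in the units of the state.
- monitor.get_obs(): the state, without advancing time (a new reading comes with each control period).
- optics.read_camera(name): name is "side" or "top"; returns a dict with "pixels" (400x640x3 uint8, red, green, blue), "fov_y" (degrees; the focal length in pixels is half the picture's height over the tangent of half this angle, whatever the lens; pixels are square), "cx", "cy" (the principal point, pixels), "pose" (4x4, takes a point from camera to world coordinates). Camera axes: x right, y down, z forward; pixel columns grow to the right and rows downward; lengths in m; the calibration is good to about 2 mm. A picture is of the moment at which its call begins. There is no depth.
- order.sign_off(): hands the job in; it is judged then, once.
The state is a dict: "t": time; "joints": joint angles; "qd": joint speeds; "effort": joint torques, N m; "position": TCP position; "tool_rot": TCP orientation; "contact_force": force on the tool from outside, world axes, zero at the start; "wrist_torque": the same for the moment, N m; "opening": finger opening in m; "finger_force": force on a finger pad.
Only numpy, scipy, OpenCV 4.12 (cv2) and the standard library are available. Lean on these libraries where they do the work, as an engineer would, in place of code of your own. Each camera call takes 0.05 s, during which the arm holds its last target. There are 200 camera calls.

## Working session

There is one attempt and no reset: what is moved stays moved. The work goes in short steps, Python scripts to look and compute and a tool call to move; the robot and the scene stay as the last step left them, time stands still between calls to the robot, and variables do not carry over. Pictures are saved under pics/ and viewed, at most 14 in all, crops included, and the job is handed in when it is done.

Besides the shell and the picture viewer there is one more tool, called after "Emit:" as a command line: name --argument value ..., lists and objects as JSON in quotes. move_arm: Moves the arm, as the interface text tells. Its arguments: {"type":"object","properties":{"plan":{"type":"array","items":{"type":"array"}},"force":{"type":"number"}},"required":["plan"]}

```bash
mkdir -p pics; ls
python3 - <<'E'
from bench import monitor, optics
import cv2,numpy as np
for n in("top","side"):
    c=optics.read_camera(n); cv2.imwrite(f"pics/{n}0.png",c["pixels"][:,:,::-1]); print(n,c["fov_y"],c["cx"],c["cy"],np.round(c["pose"],4).tolist(), [k for k in c])
o=monitor.get_obs();print({k:np.round(v,3).tolist() for k,v in o.items()})
E
```

```text
pics
top 45.158265204013745 323.3227972935082 199.77186670473165 [[0.0008, -0.9966, 0.0821, 0.4888], [-1.0, -0.0004, 0.0049, 0.0488], [-0.0048, -0.0821, -0.9966, 1.2026], [0.0, 0.0, 0.0, 1.0]] ['pixels', 'fov_y', 'cx', 'cy', 'pose']
side 55.369913044559055 317.3313915419182 198.1179053156304 [[-0.943, -0.2599, 0.2078, 0.3771], [-0.3326, 0.7209, -0.608, 0.655], [0.0082, -0.6425, -0.7663, 0.7834], [0.0, 0.0, 0.0, 1.0]] ['pixels', 'fov_y', 'cx', 'cy', 'pose']
{'t': 0.1, 'joints': [-1.441, 0.181, 1.608, 0.0, 1.354, -0.206], 'qd': [-0.001, -0.001, -0.002, -0.002, 0.0, -0.001], 'effort': [0.0, -44.588, -35.224, -0.0, 0.004, 0.0], 'position': [0.189, -0.542, 0.249], 'tool_rot': [[0.944, 0.33, -0.0], [0.33, -0.944, 0.002], [0.0, -0.002, -1.0]], 'contact_force': [-0.341, 0.625, -0.509], 'wrist_torque': [0.009, 0.004, -0.06], 'finger_force': 0.0, 'opening': 0.085}
```

View pics/top0.png

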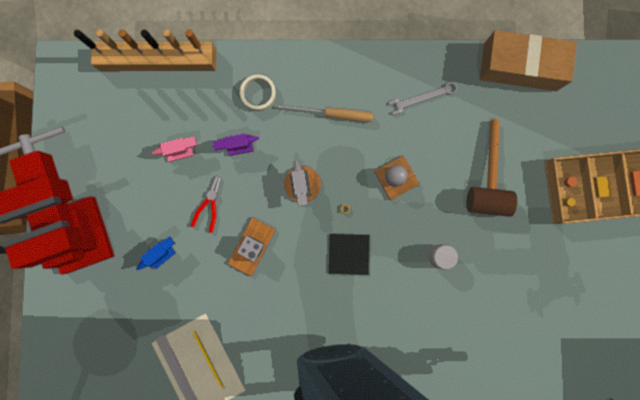

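View pics/side0.png

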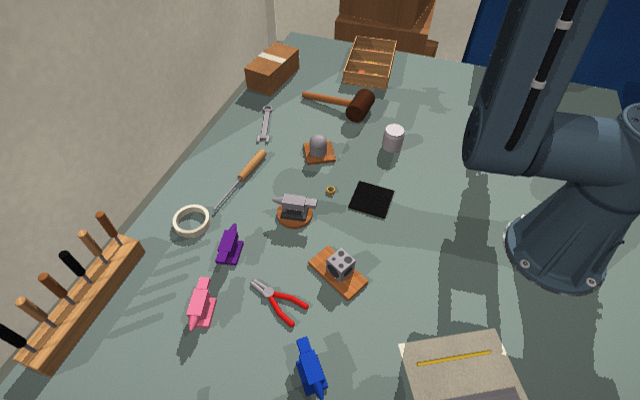

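The top view (up = +x, right = −y) shows:
- grey anvil on the round rest at (300,185)
- block on the long rest at (250,247)
- stake on the square rest at (397,177)
- mat at (349,254), tin at (445,257), mallet at (492,200), pliers at (207,205)

There are four anvil shapes: pink (177,149), purple (236,144), blue (157,254) and grey steel (300,185). The grey one is meant, because it stands on the round rest and the coloured ones are excluded. I'll confirm with a crop.

```bash
cat > h.py <<'E'
import numpy as np,cv2
from bench import monitor,optics
class Cam:
    def __init__(s,n):
        c=optics.read_camera(n);s.im=np.ascontiguousarray(c["pixels"]);s.f=200/np.tan(np.radians(c["fov_y"]/2));s.c=(c["cx"],c["cy"]);s.P=np.array(c["pose"])
        s.hsv=cv2.cvtColor(s.im,cv2.COLOR_RGB2HSV)
    def cast(s,uv,z):
        uv=np.atleast_2d(np.asarray(uv,float));d=np.c_[(uv-s.c)/s.f,np.ones(len(uv))]@s.P[:3,:3].T
        o=s.P[:3,3];return (o+d*((z-o[2])/d[:,2])[:,None])[:,:2]
    def proj(s,p):
        q=(np.atleast_2d(p)-s.P[:3,3])@s.P[:3,:3];return q[:,:2]/q[:,2:]*s.f+s.c
    def blob(s,lo,hi,box):
        x0,y0,x1,y1=box;m=np.zeros(s.im.shape[:2],np.uint8);m[y0:y1,x0:x1]=cv2.inRange(s.hsv,lo,hi)[y0:y1,x0:x1]
        cs,_=cv2.findContours(m,cv2.RETR_EXTERNAL,cv2.CHAIN_APPROX_NONE)
        return np.vstack([c[:,0] for c in cs if cv2.contourArea(c)>25]),m
    def crop(s,box,k,name):
        x0,y0,x1,y1=box;cv2.imwrite(name,cv2.resize(s.im[y0:y1,x0:x1,::-1],None,fx=k,fy=k,interpolation=cv2.INTER_CUBIC))
E
python3 - <<'E'
from h import *
t=Cam("top");s=Cam("side")
t.crop((220,140,430,285),3.6,"pics/topc.png")
s.crop((260,120,420,310),3,"pics/sidec.png")
for n,p in(("wood round",(316,180)),("sq",(408,190)),("long",(258,228)),("anvil",(298,180)),("stake",(397,177)),("block",(250,240)),("mat",(349,254)),("table",(330,170))):print(n,t.hsv[p[1],p[0]])
for n,p in(("wood round",(293,224)),("sq",(330,158)),("long",(352,290)),("mat",(370,200)),("table",(330,230))):print(n,s.hsv[p[1],p[0]])
E
```

```text
wood round [ 14 168 144]
sq [ 15  86 127]
long [ 15 181 173]
anvil [174   9 143]
stake [ 20  11 138]
block [165   7 145]
mat [53 47 43]
table [ 77  28 126]
wood round [ 12 163 117]
sq [ 13 156 199]
long [ 13 156 206]
mat [150  24  21]
table [ 73  26 160]
```

View pics/topc.png

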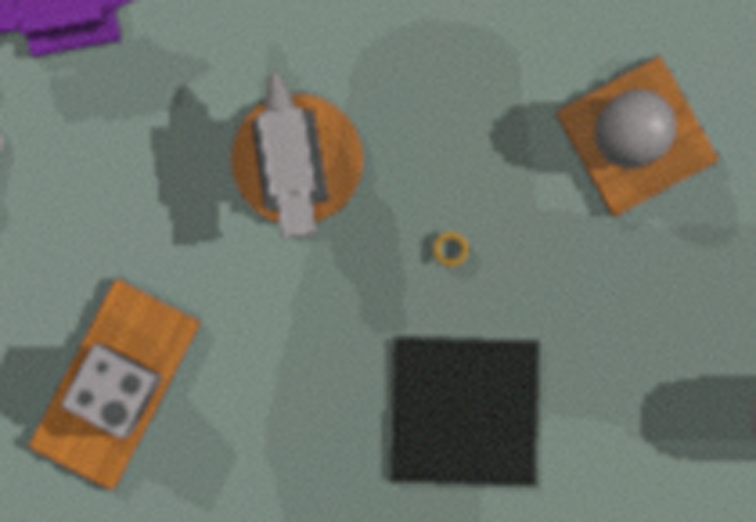

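View pics/sidec.png

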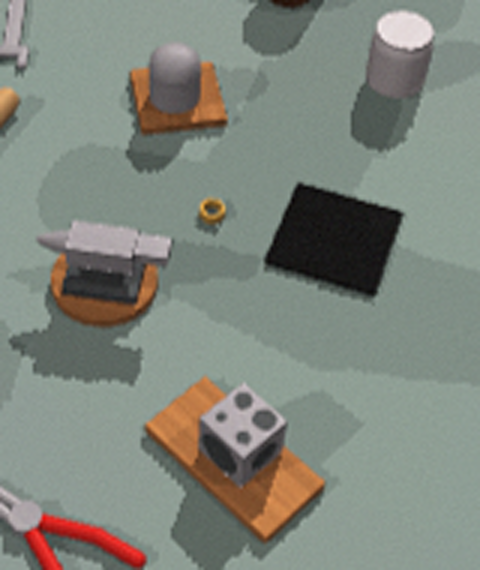

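The crops confirm the grey anvil at top (300,185) on the round rest, pointed horn up (+x). The block is at (250,247) and the dome at (397,176). Now I'll measure.

```bash
cat > meas.py <<'E'
from h import *
W=((8,60,60),(22,255,255))
B={"top":{"sq":(372,152,422,202),"long":(222,212,280,280),"rnd":(283,164,323,206),"mat":(322,228,376,280)},
 "side":{"sq":(300,138,338,168),"long":(305,242,372,302),"rnd":(274,195,316,229),"mat":(342,176,398,222)}}
if __name__=="__main__":
  for n in("top","side"):
    c=Cam(n)
    for k,b in B[n].items():
        lo,hi=((0,0,0),(180,255,62)) if k=="mat" else W
        if n=="side" and k in("rnd",): lo=(5,90,60)
        p,m=c.blob(lo,hi,b); w=c.cast(p,0.006 if k=="mat" else .012).astype(np.float32)*1000
        if k=="rnd": print(n,k,"circ",np.round(cv2.minEnclosingCircle(w),1) if 0 else [np.round(v,1) for v in cv2.minEnclosingCircle(w)])
        else:
            r=cv2.minAreaRect(w);print(n,k,[np.round(v,1) for v in r])
    # steel tops
    for k,b,z in(("block",(234,230,268,262),.058),("stake",(383,160,410,190),.052),("anvil",(285,155,312,208),.068)) if n=="top" else (("block",(322,242,360,262),.058),):
        p,m=c.blob((0,0,95),(180,24,255) ,b);w=c.cast(p,z).astype(np.float32)*1000
        print(n,k,[np.round(v,1) for v in cv2.minAreaRect(w)],[np.round(v,1) for v in cv2.minEnclosingCircle(w)])
E
python3 meas.py
```

```text
top sq [array([ 643. , -127.3]), array([84.8, 85.1]), np.float64(28.4)]
top long [array([471.7, 232.3]), array([ 68.1, 131.7]), np.float64(63.0)]
top rnd circ [array([626.7, 107.7]), np.float64(46.4)]
top mat [array([453.3,  -7. ]), array([98.4, 96.8]), np.float64(88.4)]
top block [array([467.4, 227.4]), array([46.9, 45.2]), np.float64(63.7)] [array([467.9, 227.1]), np.float64(30.7)]
top stake [array([ 643.5, -124.2]), array([40.9, 43.8]), np.float64(89.4)] [array([ 644.2, -124.3]), np.float64(22.8)]
top anvil [array([623.2, 111.7]), array([114. ,  32.4]), np.float64(9.6)] [array([623.6, 109.8]), np.float64(57.0)]
side sq [array([ 641.1, -126.1]), array([85.8, 94.3]), np.float64(28.8)]
side long [array([471.3, 232.9]), array([ 70.2, 131.9]), np.float64(62.9)]
side rnd circ [array([625.2, 111.4]), np.float64(46.8)]
side mat [array([452.4,  -7.8]), array([103.2,  99.5]), np.float64(88.4)]
side block [array([471.8, 212.5]), array([61.8, 38.7]), np.float64(19.7)] [array([468.8, 220.8]), np.float64(31.9)]
```

Emit:
move_arm --plan '[[[0.038,0.0349,-0.007],[0,0,0],1],[[0.038,0.0349,-0.007],[0,0,0],1],[[0.038,0.0349,-0.007],[0,0,0],1],[[0.038,0.0349,-0.007],[0,0,0],1],[[0.038,0.0349,-0.007],[0,0,0],1],[[0.038,0.0349,-0.007],[0,0,0],1],[[0.038,0.0349,-0.007],[0,0,0],1],[[0.038,0.0349,-0.007],[0,0,0],1],[[0.038,0.0349,-0.007],[0,0,0],1],[[0.038,0.0349,-0.007],[0,0,0],1],[[0.038,0.0349,-0.007],[0,0,0],1],[[0,0,0],[0,0,0],1]]' --force 60

```text
t: 1.8
position: [0.609, -0.1559, 0.172]
tool_rot: [[0.943, 0.334, -0.001], [0.334, -0.943, 0.001], [-0.0, -0.001, -1.0]]
contact_force: [-0.7, 0.2, -0.7]
opening: 0.0855
finger_force: 0.0
```

Emit:
move_arm --plan '[[[0.035,0.0316,0],[0,0,0],1],[[0,0,-0.04],[0,0,0],1],[[0,0,-0.04],[0,0,0],1],[[0,0,-0.03],[0,0,0],1],[[0,0,-0.016],[0,0,0],1],[[0,0,-0.009],[0,0,0],1],[[0,0,0],[0,0,0],1],[[0,0,0],[0,0,0],0.75]]'

```text
t: 2.8
position: [0.6434, -0.1278, 0.0394]
tool_rot: [[0.944, 0.33, 0.002], [0.33, -0.944, -0.001], [0.002, 0.001, -1.0]]
contact_force: [0.1, -0.1, 0.5]
opening: 0.0696
finger_force: 0.0
```

Run:
```python
from h import *
s=Cam("side");s.crop((260,80,400,190),4,"pics/s1.png");print(monitor.get_obs()["position"])
```

```text
[ 0.64341449 -0.12779245  0.03940207]
```

View pics/s1.png

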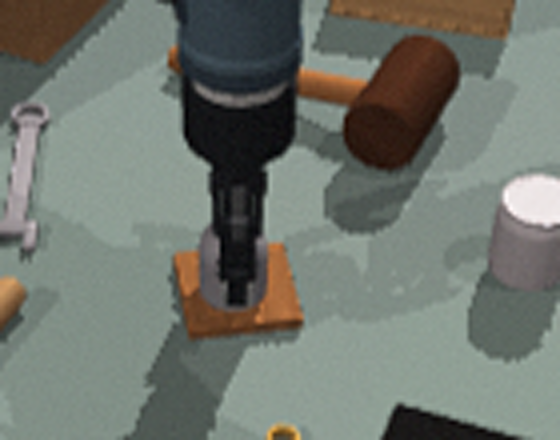

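The fingers straddle the stake evenly on the square rest, crop (235,270). Closing.

Emit:
move_arm --plan '[[[0,0,0],[0,0,0],0.65],[[0,0,0],[0,0,0],0.6],[[0,0,0],[0,0,0],0.55],[[0,0,0],[0,0,0],0.4],[[0,0,0],[0,0,0],0.4],[[0,0,0],[0,0,0],0.4]]' --force 60

```text
t: 3.6
position: [0.6427, -0.1264, 0.0389]
tool_rot: [[0.944, 0.33, 0.0], [0.33, -0.944, 0.001], [0.0, -0.001, -1.0]]
contact_force: [-3.2, 5.2, 6.2]
opening: 0.0486
finger_force: 62.6
```

Emit:
move_arm --plan '[[[0,0,0.01],[0,0,0],0.4],[[0,0,0.03],[0,0,0],0.4],[[0,0,0.04],[0,0,0],0.4],[[-0.019,0.0119,0],[0,0,0],0.4],[[-0.038,0.0238,0],[0,0,0],0.4],[[-0.038,0.0238,0],[0,0,0],0.4],[[-0.038,0.0238,0],[0,0,0],0.4],[[-0.038,0.0238,0],[0,0,0],0.4],[[-0.019,0.0119,0],[0,0,0],0.4],[[0,0,0],[0,0,0],0.4],[[0,0,-0.03],[0,0,0],0.4],[[0,0,0],[0,0,0],0.4]]'

```text
t: 5.1
position: [0.4509, -0.0084, 0.0862]
tool_rot: [[0.944, 0.329, -0.004], [0.329, -0.944, 0.001], [-0.004, -0.002, -1.0]]
contact_force: [-1.0, -0.0, -7.3]
opening: 0.0487
finger_force: 65.3
```

Emit:
move_arm --plan '[[[0.002,0.001,-0.025],[0,0,0],0.4],[[0,0,-0.015],[0,0,0],0.4],[[0,0,-0.006],[0,0,0],0.4],[[0,0,-0.002],[0,0,0],0.4],[[0,0,-0.002],[0,0,0],0.4],[[0,0,0],[0,0,0],0.4],[[0,0,0],[0,0,0],0.4]]'

```text
t: 5.98
position: [0.4548, -0.0075, 0.0383]
tool_rot: [[0.944, 0.33, 0.001], [0.33, -0.944, -0.0], [0.001, 0.0, -1.0]]
contact_force: [0.5, -0.5, -8.0]
opening: 0.0486
finger_force: 65.8
```

Still carrying full weight, so I'll lower it in small steps.

Emit:
move_arm --plan '[[[0,0,-0.002],[0,0,0],0.4],[[0,0,-0.001],[0,0,0],0.4],[[0,0,-0.001],[0,0,0],0.4],[[0,0,0],[0,0,0],0.4]]'

```text
t: 6.48
position: [0.4544, -0.0074, 0.0339]
tool_rot: [[0.944, 0.329, -0.0], [0.329, -0.944, 0.0], [-0.0, -0.0, -1.0]]
contact_force: [0.8, -0.3, -8.6]
opening: 0.0488
finger_force: 65.8
```

Emit:
move_arm --plan '[[[0,0,-0.001],[0,0,0],0.4],[[0,0,0],[0,0,0],0.4]]'

```text
t: 6.72
position: [0.4546, -0.0074, 0.033]
tool_rot: [[0.944, 0.33, 0.0], [0.33, -0.944, -0.0], [0.0, 0.0, -1.0]]
contact_force: [0.6, -0.7, -8.2]
opening: 0.0487
finger_force: 66.2
```

Emit:
move_arm --plan '[[[0,0,-0.001],[0,0,0],0.4],[[0,0,-0.001],[0,0,0],0.4],[[0,0,0],[0,0,0],0.4]]'

```text
t: 7.1
position: [0.4546, -0.0074, 0.0329]
tool_rot: [[0.944, 0.33, -0.001], [0.33, -0.944, -0.0], [-0.001, -0.0, -1.0]]
contact_force: [-11.6, 1.2, 20.5]
opening: 0.0483
finger_force: 69.0
```

Emit:
move_arm --plan '[[[0,0,0],[0,0,0],0.6],[[0,0,0],[0,0,0],0.7],[[0,0,0],[0,0,0],1],[[0,0,0],[0,0,0],1],[[0,0,0.04],[0,0,0],1],[[0,0,0.06],[0,0,0],1],[[0.002,0.047,0],[0,0,0.155],1],[[0.002,0.047,0],[0,0,0.155],1],[[0.003,0.047,0],[0,0,0.155],1],[[0.003,0.047,0],[0,0,0.155],1],[[0.003,0.047,0],[0,0,0.155],1],[[0,0,0],[0,0,0],1]]'

```text
t: 8.6
position: [0.4672, 0.2303, 0.1309]
tool_rot: [[0.439, 0.898, 0.0], [0.898, -0.439, 0.001], [0.001, 0.0, -1.0]]
contact_force: [-0.1, -1.5, 0.4]
opening: 0.0859
finger_force: 0.0
```

Run:
```python
from h import *
s=Cam("side");s.crop((260,110,420,310),3,"pics/s2.png")
```

```text
(no output)
```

View pics/s2.png

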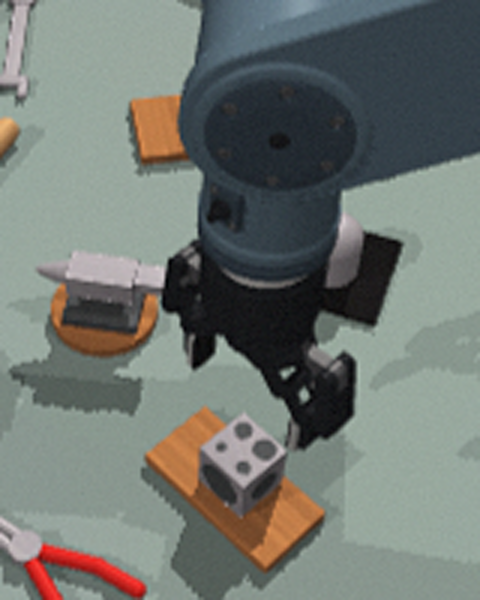

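The stake stands on the mat, mostly hidden behind the arm. The gripper is over the block (crop 240,465) with its yaw aligned. Descending and gripping.

Emit:
move_arm --plan '[[[0,-0.002,-0.04],[0,0,0],1],[[0,0,-0.03],[0,0,0],1],[[0,0,-0.016],[0,0,0],1],[[0,0,-0.008],[0,0,0],0.8],[[0,0,0],[0,0,0],0.65],[[0,0,0],[0,0,0],0.58],[[0,0,0],[0,0,0],0.53],[[0,0,0],[0,0,0],0.4],[[0,0,0],[0,0,0],0.4],[[0,0,0],[0,0,0],0.4]]'

```text
t: 9.9
position: [0.4676, 0.2259, 0.0381]
tool_rot: [[0.444, 0.896, 0.0], [0.896, -0.444, 0.0], [0.001, 0.0, -1.0]]
contact_force: [-3.4, 0.8, 7.0]
opening: 0.0454
finger_force: 61.1
```

Emit:
move_arm --plan '[[[0,0,0.01],[0,0,0],0.4],[[0,0,0.04],[0,0,0],0.4],[[0,0,0.05],[0,0,0],0.4],[[0.0218,-0.0442,0],[0,0,-0.09],0.4],[[0.0218,-0.0442,0],[0,0,-0.09],0.4],[[0.0218,-0.0442,0],[0,0,-0.09],0.4],[[0.0218,-0.0442,0],[0,0,-0.09],0.4],[[0.0218,-0.0442,0],[0,0,-0.09],0.4],[[0.0218,-0.0442,0],[0,0,-0.09],0.4],[[0.0218,-0.0442,0],[0,0,-0.073],0.4],[[0.0218,-0.0442,0],[0,0,0],0.4],[[0,0,0],[0,0,0],0.4]]'

```text
t: 11.4
position: [0.6425, -0.132, 0.1364]
tool_rot: [[0.881, 0.474, 0.0], [0.474, -0.881, -0.001], [-0.0, 0.001, -1.0]]
contact_force: [-0.2, 0.1, -8.7]
opening: 0.0452
finger_force: 65.8
```

Emit:
move_arm --plan '[[[0,0,-0.04],[0,0,0],0.4],[[0,0,-0.03],[0,0,0],0.4],[[0,0,-0.012],[0,0,0],0.4],[[0,0,0],[0,0,0],0.4],[[0,0,0],[0,0,0],0.4]]'

```text
t: 12.02
position: [0.643, -0.1282, 0.0567]
tool_rot: [[0.878, 0.478, 0.003], [0.478, -0.878, -0.001], [0.002, 0.002, -1.0]]
contact_force: [-0.1, 0.8, -8.3]
opening: 0.0456
finger_force: 65.7
```

Run:
```python
from h import *
s=Cam("side");t=Cam("top");a=s.im[110:210,270:410,::-1];b=t.im[140:240,330:470,::-1]
cv2.imwrite("pics/s3.png",cv2.resize(np.vstack([a,b]),None,fx=2.9,fy=2.9,interpolation=cv2.INTER_CUBIC));print(monitor.get_obs()["position"])
```

```text
[ 0.64311506 -0.12836508  0.05689064]
```

View pics/s3.png

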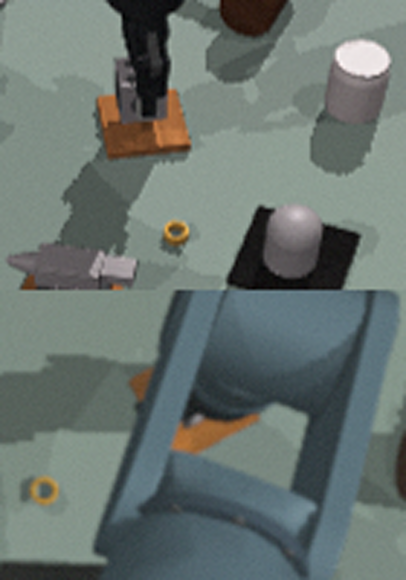

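The stake stands upright on the mat (crop 293,240), and the block hangs over the square rest (143,105). Lowering.

Emit:
move_arm --plan '[[[-0.001,0.0005,-0.008],[0,0,0],0.4],[[0,0,-0.005],[0,0,0],0.4],[[0,0,-0.002],[0,0,0],0.4],[[0,0,-0.001],[0,0,0],0.4],[[0,0,-0.001],[0,0,0],0.4],[[0,0,0],[0,0,0],0.4]]'

```text
t: 12.88
position: [0.6411, -0.1276, 0.0382]
tool_rot: [[0.879, 0.477, 0.0], [0.477, -0.879, -0.0], [0.0, 0.0, -1.0]]
contact_force: [-1.0, -0.1, -7.0]
opening: 0.0454
finger_force: 66.1
```

Emit:
move_arm --plan '[[[0,0,-0.001],[0,0,0],0.4],[[0,0,0],[0,0,0],0.4]]'

```text
t: 13.12
position: [0.6411, -0.1276, 0.0382]
tool_rot: [[0.879, 0.478, 0.0], [0.478, -0.879, -0.0], [0.0, 0.0, -1.0]]
contact_force: [-5.0, 0.9, 3.7]
opening: 0.0452
finger_force: 67.1
```

Emit:
move_arm --plan '[[[0,0,0],[0,0,0],0.55],[[0,0,0],[0,0,0],0.65],[[0,0,0],[0,0,0],1],[[0,0,0],[0,0,0],1],[[0,0,0.04],[0,0,0],1],[[0,0,0.06],[0,0,0],1],[[-0.004,0.048,0],[0,0,-0.11],1],[[-0.004,0.048,0],[0,0,-0.11],1],[[-0.004,0.048,0],[0,0,-0.11],1],[[-0.003,0.048,0],[0,0,0],1],[[-0.003,0.047,0],[0,0,0],1],[[0,0,0],[0,0,0],1]]'

```text
t: 14.62
position: [0.6223, 0.1149, 0.137]
tool_rot: [[0.985, 0.171, 0.0], [0.171, -0.985, 0.001], [0.0, -0.001, -1.0]]
contact_force: [-0.1, -1.0, -0.3]
opening: 0.0855
finger_force: 0.0
```

```bash
cat > m2.py <<'E'
from meas import *
t=Cam("top");c=t
print(monitor.get_obs()["position"])
for k in("sq","long"):
    p,m=c.blob(*W,B["top"][k]);w=c.cast(p,.012).astype(np.float32)*1000;print(k,[np.round(v,1) for v in cv2.minAreaRect(w)])
for k,b,z in(("block@sq",(380,158,412,194),.058),):
    p,m=c.blob((0,0,95),(180,24,255),b);w=c.cast(p,z).astype(np.float32)*1000;print(k,[np.round(v,1) for v in cv2.minAreaRect(w)])
s=Cam("side");a=cv2.resize(t.im[140:290,220:430,::-1],None,fx=2.5,fy=2.5);b=cv2.resize(s.im[120:310,260:420,::-1],None,fx=1.7,fy=375/190)
cv2.imwrite("pics/m2.png",np.hstack([a,b[:375]]))
E
python3 m2.py
```

```text
[0.62268085 0.11308082 0.13703813]
sq [array([ 643.1, -127.4]), array([84.8, 84.8]), np.float64(28.4)]
long [array([478.9, 242.8]), array([ 36. , 137.5]), np.float64(50.6)]
block@sq [array([ 642.6, -124.3]), array([45.1, 45.1]), np.float64(26.7)]
```

View pics/m2.png

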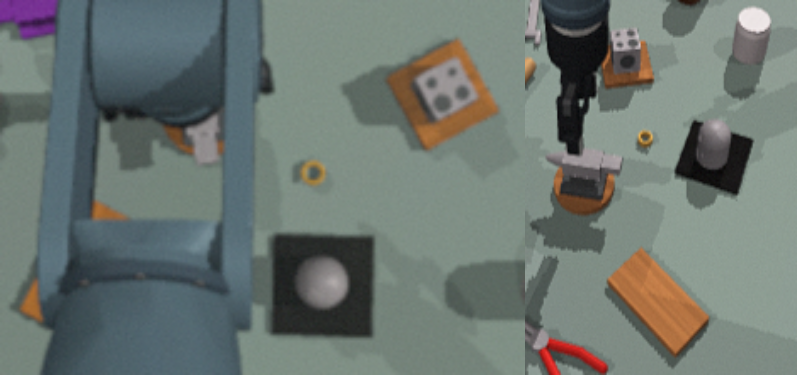

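The top view shows the block on the square rest (crop 445,90) and the stake centred on the mat (322,282); the side view shows both upright. The gripper is over the anvil. Descending.

Emit:
move_arm --plan '[[[0.0005,-0.001,-0.04],[0,0,0],1],[[0,0,-0.025],[0,0,0],1],[[0,0,-0.012],[0,0,0],0.8],[[0,0,-0.006],[0,0,0],0.65],[[0,0,0],[0,0,0],0.5],[[0,0,0],[0,0,0],0.42],[[0,0,0],[0,0,0],0.38],[[0,0,0],[0,0,0],0.34],[[0,0,0],[0,0,0],0.2],[[0,0,0],[0,0,0],0.2],[[0,0,0],[0,0,0],0.2]]' --force 80

```text
t: 16.1
position: [0.6239, 0.1107, 0.0551]
tool_rot: [[0.986, 0.167, 0.001], [0.167, -0.986, 0.0], [0.001, 0.0, -1.0]]
contact_force: [-2.0, 1.4, 6.7]
opening: 0.0288
finger_force: 80.0
```

Emit:
move_arm --plan '[[[0,0,0.01],[0,0,0],0.2],[[0,0,0.03],[0,0,0],0.2],[[0,0,0.04],[0,0,0],0.2],[[-0.02,0.0157,0],[0,0,-0.109],0.2],[[-0.028,0.0225,0],[0,0,-0.11],0.2],[[-0.028,0.0225,0],[0,0,-0.11],0.2],[[-0.028,0.0225,0],[0,0,-0.11],0.2],[[-0.028,0.0225,0],[0,0,-0.11],0.2],[[-0.02,0.016,0],[0,0,-0.09],0.2],[[0,0,0],[0,0,0],0.2],[[0,0,-0.04],[0,0,0],0.2],[[0,0,0],[0,0,0],0.2]]'

```text
t: 17.6
position: [0.4684, 0.231, 0.0908]
tool_rot: [[0.891, -0.454, -0.008], [-0.454, -0.891, -0.002], [-0.006, 0.005, -1.0]]
contact_force: [-1.1, 0.1, -7.8]
opening: 0.0289
finger_force: 81.6
```

Emit:
move_arm --plan '[[[0.001,0.001,-0.02],[0,0,0],0.2],[[0,0,-0.007],[0,0,0],0.2],[[0,0,0],[0,0,0],0.2],[[0,0,0],[0,0,0],0.2]]'

```text
t: 18.1
position: [0.473, 0.2332, 0.0679]
tool_rot: [[0.891, -0.454, 0.001], [-0.454, -0.891, 0.0], [0.001, -0.001, -1.0]]
contact_force: [-0.3, 0.5, -6.2]
opening: 0.0288
finger_force: 81.6
```

Emit:
move_arm --plan '[[[-0.001,-0.001,-0.007],[0,0,0],0.2],[[0,0,-0.003],[0,0,0],0.2],[[0,0,-0.001],[0,0,0],0.2],[[0,0,-0.001],[0,0,0],0.2],[[0,0,0],[0,0,0],0.2]]'

```text
t: 18.73
position: [0.4715, 0.2323, 0.0551]
tool_rot: [[0.891, -0.454, 0.0], [-0.454, -0.891, 0.0], [0.0, -0.0, -1.0]]
contact_force: [-1.1, 0.1, -5.9]
opening: 0.029
finger_force: 81.9
```

Emit:
move_arm --plan '[[[0,0,-0.001],[0,0,0],0.2],[[0,0,0],[0,0,0],0.2]]'

```text
t: 18.98
position: [0.4715, 0.2323, 0.055]
tool_rot: [[0.891, -0.454, 0.0], [-0.454, -0.891, -0.0], [0.0, 0.0, -1.0]]
contact_force: [-5.5, -0.3, 4.3]
opening: 0.0291
finger_force: 83.4
```

Emit:
move_arm --plan '[[[0,0,0],[0,0,0],0.4],[[0,0,0],[0,0,0],0.55],[[0,0,0],[0,0,0],1],[[0,0,0],[0,0,0],1],[[0,0,0.04],[0,0,0],1],[[0,0,0.05],[0,0,0],1],[[-0.0034,-0.048,0],[0,0,0],1],[[-0.0034,-0.048,0],[0,0,0],1],[[-0.0034,-0.048,0],[0,0,0],1],[[-0.0034,-0.048,0],[0,0,0],1],[[-0.0034,-0.048,0],[0,0,0],1],[[0,0,0],[0,0,0],1]]'

```text
t: 20.48
position: [0.4546, -0.0105, 0.1443]
tool_rot: [[0.889, -0.458, 0.001], [-0.458, -0.889, -0.001], [0.001, 0.0, -1.0]]
contact_force: [-0.8, 0.7, 0.6]
opening: 0.0857
finger_force: 0.0
```

```bash
cat > m3.py <<'E'
from meas import *
t=Cam("top");c=t;s=Cam("side")
print(monitor.get_obs()["position"])
p,m=c.blob(*W,B["top"]["rnd"]);w=c.cast(p,.012).astype(np.float32)*1000;print("rnd",[np.round(v,1) for v in cv2.minEnclosingCircle(w)])
p,m=c.blob((0,0,95),(180,24,255),(380,158,412,194));w=c.cast(p,.058).astype(np.float32)*1000;print("block",[np.round(v,1) for v in cv2.minAreaRect(w)])
p,m=s.blob((5,90,60),W[1],B["side"]["rnd"]);w=s.cast(p,.012).astype(np.float32)*1000;print("rnd side",[np.round(v,1) for v in cv2.minEnclosingCircle(w)])
p,m=c.blob((0,0,95),(180,24,255),(225,215,276,275));w=c.cast(p,.068).astype(np.float32)*1000;print("anvil",[np.round(v,1) for v in cv2.minAreaRect(w)])
a=cv2.resize(t.im[140:290,220:430,::-1],None,fx=2.5,fy=2.5);b=cv2.resize(s.im[120:310,260:420,::-1],None,fx=1.7,fy=375/190)
cv2.imwrite("pics/m3.png",np.hstack([a,b[:375]]))
E
python3 m3.py
```

```text
[ 0.45436674 -0.0079295   0.14398991]
rnd [array([626.9, 107.8]), np.float64(46.4)]
block [array([ 642.3, -124.1]), array([45.2, 44.2]), np.float64(25.9)]
rnd side [array([625.9, 109.3]), np.float64(48.4)]
anvil [array([473. , 232.8]), array([ 27.2, 108.4]), np.float64(62.1)]
```

View pics/m3.png

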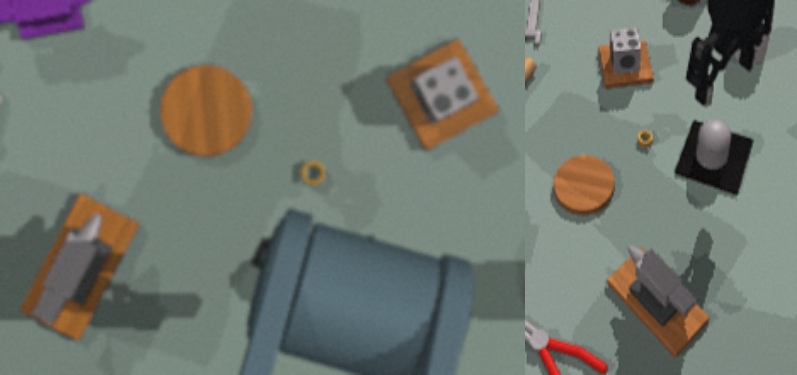

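The anvil lies lengthwise on the long rest (crop 75,265), the round rest (205,110) is free, and the stake is upright on the mat below the gripper. Picking the stake.

Emit:
move_arm --plan '[[[0,0,-0.05],[0,0,0],1],[[0,0,-0.035],[0,0,0],1],[[0,0,-0.018],[0,0,0],1],[[0,0,-0.008],[0,0,0],0.8],[[0,0,0],[0,0,0],0.65],[[0,0,0],[0,0,0],0.6],[[0,0,0],[0,0,0],0.56],[[0,0,0],[0,0,0],0.4],[[0,0,0],[0,0,0],0.4],[[0,0,0],[0,0,0],0.4]]' --force 60

```text
t: 21.82
position: [0.4553, -0.0073, 0.0342]
tool_rot: [[0.891, -0.454, 0.002], [-0.454, -0.891, 0.001], [0.002, -0.001, -1.0]]
contact_force: [0.0, 6.1, 3.6]
opening: 0.0489
finger_force: 61.1
```

Emit:
move_arm --plan '[[[0,0,0.01],[0,0,0],0.4],[[0,0,0.04],[0,0,0],0.4],[[0,0,0.04],[0,0,0],0.4],[[0.0215,0.0145,0],[0,0,0],0.4],[[0.0375,0.025,0],[0,0,0],0.4],[[0.0375,0.025,0],[0,0,0],0.4],[[0.0375,0.025,0],[0,0,0],0.4],[[0.0375,0.026,0],[0,0,0],0.4],[[0,0,0],[0,0,0],0.4],[[0,0,-0.04],[0,0,0],0.4],[[0,0,-0.025],[0,0,0],0.4],[[0,0,0],[0,0,0],0.4]]'

```text
t: 23.32
position: [0.6221, 0.1071, 0.0548]
tool_rot: [[0.891, -0.454, -0.008], [-0.454, -0.891, -0.0], [-0.007, 0.004, -1.0]]
contact_force: [0.2, -0.0, -8.2]
opening: 0.0484
finger_force: 66.2
```

Emit:
move_arm --plan '[[[0,0,-0.008],[0,0,0],0.4],[[0,0,0],[0,0,0],0.4],[[0,0,0],[0,0,0],0.4]]'

```text
t: 23.7
position: [0.6265, 0.1076, 0.0511]
tool_rot: [[0.891, -0.454, 0.002], [-0.454, -0.891, -0.0], [0.001, -0.001, -1.0]]
contact_force: [-0.5, -0.3, -7.9]
opening: 0.0485
finger_force: 66.4
```

Emit:
move_arm --plan '[[[0,0.0005,-0.006],[0,0,0],0.4],[[0,0,-0.002],[0,0,0],0.4],[[0,0,-0.001],[0,0,0],0.4],[[0,0,-0.001],[0,0,0],0.4],[[0,0,0],[0,0,0],0.4]]'

```text
t: 24.32
position: [0.6259, 0.1082, 0.0403]
tool_rot: [[0.891, -0.454, -0.0], [-0.454, -0.891, 0.0], [-0.0, 0.0, -1.0]]
contact_force: [-1.8, -0.1, -3.8]
opening: 0.0485
finger_force: 67.1
```

Emit:
move_arm --plan '[[[0,0,-0.001],[0,0,0],0.4],[[0,0,0],[0,0,0],0.4]]'

```text
t: 24.58
position: [0.6259, 0.1082, 0.0403]
tool_rot: [[0.891, -0.454, -0.0], [-0.454, -0.891, -0.0], [-0.0, 0.0, -1.0]]
contact_force: [-5.5, -0.8, 4.2]
opening: 0.0486
finger_force: 68.0
```

Emit:
move_arm --plan '[[[0,0,0],[0,0,0],0.62],[[0,0,0],[0,0,0],0.72],[[0,0,0],[0,0,0],1],[[0,0,0],[0,0,0],1],[[0,0,0.05],[0,0,0],1],[[0,0,0.06],[0,0,0],1],[[0,0,0.06],[0,0,0],1],[[-0.03,-0.045,0.01],[0,0,0],1],[[-0.03,-0.045,0.01],[0,0,0],1],[[-0.03,-0.045,0.01],[0,0,0],1],[[-0.03,-0.045,0.01],[0,0,0],1],[[-0.03,-0.045,0],[0,0,0],1]]'

```text
t: 26.08
position: [0.4754, -0.1183, 0.2502]
tool_rot: [[0.891, -0.454, 0.002], [-0.454, -0.891, -0.001], [0.003, 0.0, -1.0]]
contact_force: [0.4, -0.8, 0.1]
opening: 0.0854
finger_force: 0.0
```

Emit:
move_arm --plan '[[[-0.03,-0.045,0],[0,0,0],1],[[-0.03,-0.045,0],[0,0,0],1],[[-0.03,-0.045,0],[0,0,0],1],[[-0.03,-0.045,0],[0,0,0],1],[[-0.03,-0.045,0],[0,0,0],1],[[-0.03,-0.045,0],[0,0,0],1],[[-0.02,-0.045,0],[0,0,0],1],[[-0.02,-0.045,0],[0,0,0],1],[[-0.02,-0.045,0],[0,0,0],1],[[0,0,0],[0,0,0],1],[[0,0,0],[0,0,0],1]]'

```text
t: 27.45
position: [0.2359, -0.5213, 0.2486]
tool_rot: [[0.891, -0.454, 0.0], [-0.454, -0.891, 0.001], [-0.0, -0.001, -1.0]]
contact_force: [-0.2, 0.2, -0.0]
opening: 0.0854
finger_force: 0.0
```

```bash
cat > m4.py <<'E'
from meas import *
import sys
t=Cam("top");c=t;s=Cam("side")
for k in("rnd","sq","long"):
    p,m=c.blob(*W,B["top"][k]);w=c.cast(p,.012).astype(np.float32)*1000;print(k,[np.round(v,1) for v in (cv2.minEnclosingCircle(w) if k=="rnd" else cv2.minAreaRect(w))])
for k,b,z in(("block",(380,158,412,194),.058),("stake",(288,170,318,202),.052),("anvil",(225,215,276,275),.068)):
  for lo in(80,110):
    p,m=c.blob((0,0,lo),(180,24,255),b);w=c.cast(p,z).astype(np.float32)*1000;print(k,[np.round(v,1) for v in cv2.minAreaRect(w)],[np.round(v,1) for v in cv2.minEnclosingCircle(w)])
# predicted outlines: block centred on its rest, stake base, anvil body/top
def rect(cx,cy,a,b,th,z):
    th=np.radians(th);R=np.array([[np.cos(th),-np.sin(th)],[np.sin(th),np.cos(th)]])
    q=np.array([[a,b],[-a,b],[-a,-b],[a,-b]])/2@R.T+[cx,cy];return np.c_[q,[z]*4]/1000
ang=np.linspace(0,2*np.pi,40);circ=np.c_[626.9+25*np.cos(ang),107.8+25*np.sin(ang),52+0*ang]/1000
out=[]
for cam,box in((t,(225,145,425,280)),(s,(270,130,400,305))):
    x0,y0,x1,y1=box;k=3 if cam is t else 400/175*1.0;k=2.9 if cam is t else 2.24
    im=cv2.resize(cam.im[y0:y1,x0:x1,::-1],None,fx=k,fy=k,interpolation=cv2.INTER_CUBIC)
    for P in(rect(643,-127.3,46,46,28.4,58),rect(471.7,232.4,56,30,-27,68),circ):
        q=((cam.proj(P)-[x0-.5,y0-.5])*k*16).astype(int);cv2.polylines(im,[q.reshape(-1,1,2).astype(np.int32)],True,(0,255,0),1,cv2.LINE_AA,4)
    out.append(im)
h=max(o.shape[0] for o in out);out=[cv2.copyMakeBorder(o,0,h-o.shape[0],0,0,0) for o in out]
o=np.hstack(out);o=cv2.resize(o,None,fx=min(1,800/o.shape[1]),fy=min(1,800/o.shape[1]));cv2.imwrite(sys.argv[1],o)
E
python3 m4.py pics/m4.png
```

```text
rnd [array([626.8, 107.7]), np.float64(46.4)]
sq [array([ 643.1, -127.5]), array([84.8, 84.9]), np.float64(28.4)]
long [array([471.7, 232.4]), array([ 68.1, 131.8]), np.float64(63.0)]
block [array([ 642.3, -123.7]), array([45.1, 45.4]), np.float64(26.6)] [array([ 641.9, -123.4]), np.float64(29.5)]
block [array([ 642.6, -124.6]), array([45.3, 43.2]), np.float64(25.9)] [array([ 642.3, -123.3]), np.float64(29.2)]
stake [array([626.5, 107.1]), array([43.6, 45.8]), np.float64(0.0)] [array([626.1, 108.1]), np.float64(24.6)]
stake [array([629. , 105.5]), array([43. , 38.8]), np.float64(18.6)] [array([629.1, 103.7]), np.float64(22.6)]
anvil [array([471.5, 230.6]), array([ 38.5, 107.8]), np.float64(55.1)] [array([471.7, 230.3]), np.float64(54.2)]
anvil [array([472.4, 231.7]), array([ 29.6, 108.4]), np.float64(63.9)] [array([471.7, 230.3]), np.float64(54.2)]
```

View pics/m4.png

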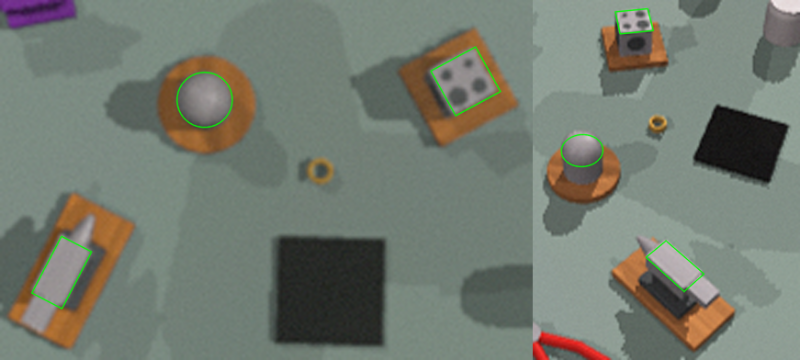

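The final views show the stake centred on the round rest (204,100) and the block on the square rest (465,82), square to within about 2°. The anvil lies along the long rest (62,272) and the mat is empty. All three are upright, the arm is clear, and the predicted centred outlines match to about a pixel.

```bash
python3 -c "
from bench import order;print(order.sign_off())"
```

```text
the job is handed in; nothing more can be done
None
```

The job is handed in after about 27 s of robot time: stake, block and anvil each stand upright on their own rest, centred to within about 3 mm by camera, with the stake parked on the mat on the way and the tin, mallet and pliers left alone.

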